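# Hang the crucible basket to drain behind the drop latch

### The arm

A 6-joint arm with a two-finger parallel gripper is mounted at the origin on the work surface. World frame = base frame: x ahead of the robot, y to its left, z up, the work surface at z = 0. Lengths are in mm, angles in rad, forces in N, time in s.
With the tool pointing down it reaches from about 300 to 775 mm from the base axis. Payload 14.6 kg.
Tool frame: the origin (TCP) lies at the very end of the fingers, on their centre line; the grasp point (between the pads) lies 19 mm behind it; z points along the fingers, y is the line along which they close (so a half turn about z gives the same grasp; the last joint's range is limited). The gripper opens to 94 mm and grips with 3 to 60 N. Pads are 16 mm wide; open, the fingers measure 119 mm over their backs; the gripper's body (75 mm by 177 mm) begins 78 mm behind the grasp point.
Start: joints at [-1.406, 0.3, 1.521, -0, 1.321, -0.067], TCP at [126.345, -535.281, 205.446] pointing down, gripper open.
Joint ranges: [-3.03, 3.03], [-0.79, 2.21], [0.23, 2.52], [-1.04, 4.18], [0, 3.07], [-2.55, 2.55]. Speed limits (rad/s): [2.22, 2.22, 2.57, 3.14, 3.14, 3.14].

### API

Orientations are given as [roll, pitch, yaw] about the fixed x, y, z axes, in that order (R = Rz(yaw) Ry(pitch) Rx(roll)).
In Python, from cell import manip, eyes, ticket gives the robot as it stands. The module is installed in compiled form; this text tells all that it offers.
- The arm moves only by the tool arm_command, never from a script. Its argument "plan" is a list of rows, each a list of 5 numbers: the opening, from -1 (shut) to 1 (fully open), then the shift along the tool's x, y, z in m, then the turn about the tool's z in rad. In form: [[jaw, dx, dy, dz, roll], ...]. A call has 1 to 20 rows; each row shifts and turns the commanded pose from where the row before left it, along the tool's axes as they then stand; what a row does not reach is not made up. A row lasts 1/8 s, in which the tool goes at most 62.5 mm and 10.7 degrees, less where a joint would pass 70% of its speed; a pose out of reach is approached as far as the arm can. A call is refused whole if a number of a shift passes 0.0625 or a number of a turn 0.188, either way. A call with a gripper value outside its range is refused whole. The fingers move at their own pace and stop on an object; "newtons" is the grip in N (left out, the last holds). Time passes only in rows, so rows that do not move let the fingers close. It gives the time, the measured TCP pose, the force, the opening and the grip force at its end, in the units of the state.
- manip.read_state(): the state, without advancing time (a new reading comes with each control period).
- eyes.camera(name): name is "scene" or "top" or "wrist"; returns a dict with "img" (400x640x3 uint8, blue, green, red), "z_map" (400x640 float32, mm along the optical axis (not along the pixel's ray), 0 where there is no reading), "fx", "fy", "cx", "cy" (pixels), "eye" and "orientation" of the camera in the world. Camera axes: x right, y down, z forward; pixel columns grow to the right and rows downward; lengths in mm; the calibration is good to about 2 mm. A picture is of the moment at which its call begins.
- ticket.sign_off(): hands the job in; it is judged then, once.
The state is a dict: "clock": time; "joints": joint angles; "qd": joint speeds; "effort": joint torques, N m; "eef_pos": TCP position; "eef_rot": TCP orientation; "wrist_force": force on the tool from outside, world axes, zero at the start; "moment": the same for the moment, N m; "finger_gap": finger opening in mm; "finger_force": force on a finger pad.
Only numpy, scipy, OpenCV 4.12 (cv2) and the standard library are available. Lean on these libraries where they do the work, as an engineer would, in place of code of your own. Each camera call takes 0.05 s, during which the arm holds its last target. There are 200 camera calls.

### The job

Hang the rinsed crucible basket up to drain: swing the stand's arm round so that the basket will hang over the middle of the white dish, and slide the basket's eye onto the arm, past the red drop latch, until the latch has fallen shut behind it. Leave the basket hanging still; keep it upright on the way, and do not shift or knock over the dish or the glassware.

Things in the scene. Friction and masses are not known exactly. Their poses are not given: they have to be found in the camera images.
- basket_grip (a point): centre of the basket's blue handle, a square block 24 x 24 and 44 tall at the top of the basket (its top 188 above the foot). This point is 166 above the foot and 58 straight above the eye's centre. z up; x is the eye's axis (the way the arm passes through it), y lies along the eye plate; the handle's faces are square to x and y.
- basket: the crucible rinsing basket, loose, 250 to 500 g, upright on the bench at the start: round wire cage 90 across, 45 high, a flat stem 14 x 5 rising from its middle to the eye plate and the handle. Origin at the centre of its underside, axes as basket_grip.
- basket_eye (a point): centre of the basket's eye, 108 above its foot: an opening 38 wide (along y), 40 high, in a steel plate 5 thick (along x) and 54 wide, with a bar 10 high under the opening and a roof-shaped top edge that centres itself on the arm. Axes as basket_grip. When the basket hangs, this point lies 13 below the arm's axis.
- drain_pivot (a point): on the rod axis of the drain stand (fixed; marble base 260 x 160 x 20, rod 12 thick, up to 400 above the bench), at the height of the arm's axis, 208. The arm, a level steel bar 12 thick along this frame's -x, swings 1.5 rad to either side of the base's middle line when pushed sideways (2 to 3 N near its end) and stays where left. z up.
- drain_seat (a point): on the arm's axis, 102 from the rod: the middle of the place where the eye hangs. Axes as drain_pivot (-x to the free end, y across the arm). A stop collar 32 across has its outer face 90 from the rod; the latch pin is 150 from the rod.
- drain_tip (a point): rounded free end of the arm, on its axis, 176 from the rod.
- latch (a joint): red drop latch: flap 18 wide, 4 thick, 40 g, hung on a pin in the arm, reaching 46 below the arm's axis. 0 = straight down (shut); swings only inwards (to the rod) and up, to 1.45 rad, and falls shut by itself. The bar under the eye lifts it when pushed inwards; with the eye 8 higher than it hangs, the latch drops behind once the eye's centre is within 105 of the rod.
- dish_centre (a point): centre of the rim of the white drip dish (loose, 150 across, 18 high) on the stand's marble base, about 102 from the rod; rim 38 above the bench. z up.
- flask_blue: Bystander: conical glass flask 145 tall with its blue stopper, 82 wide at the foot; origin at the centre of its underside, z up.
- beaker_tall: Bystander: glass beaker 115 tall, 66 wide; origin at the centre of its underside, z up.
- flask_orange: Bystander: conical glass flask 145 tall with its orange stopper, 82 wide at the foot; origin at the centre of its underside, z up.
- reagent: Bystander: brown reagent bottle 150 tall, 62 wide; origin at the centre of its underside, z up.
- beaker: Bystander: glass beaker 90 tall, 70 wide; origin at the centre of its underside, z up.
- wash_bottle: Bystander: white plastic bottle 140 tall, 70 wide; origin at the centre of its underside, z up.
There are look-alikes about, which are no part of the job. What is meant by the part that bears dish_centre is not yellow, and is the smaller of those in its own colour. What is shaped like the basket but green or yellow is not meant.

How it is judged:
By the outcome, as a careful person would: the job done as asked, in the order asked, and still so for the second after the job is handed in, with the robot touching nothing.
It also fails if it takes over 72 s, if anything falls off the work surface, if the arm or the gripper's body presses on something with over 40 N, if the wrist force passes 120 N, or if a joint passes its speed limit or range.

## Working session

There is one attempt and no reset: what is moved stays moved. The work goes in short steps, Python scripts to look and compute and a tool call to move; the robot and the scene stay as the last step left them, time stands still between calls to the robot, and variables do not carry over. Pictures are saved under pics/ and viewed, at most 12 in all, crops included, and the job is handed in when it is done.

Besides the shell and the picture viewer there is one more tool, called after "Emit:" by a JSON object that holds its "op" and its "data". arm_command: Moves the arm, as the interface text tells. Its arguments: {"type":"object","properties":{"plan":{"type":"array"},"newtons":{"type":"number"}},"required":["plan"]}

```bash
mkdir -p pics
cat > h.py <<'E'
import numpy as np, cv2
from scipy.spatial.transform import Rotation as R
from cell import manip, eyes, ticket
def cam(n):
    c=eyes.camera(n); o=np.array(c["orientation"],float)
    M=o if o.shape==(3,3) else R.from_euler("xyz",o).as_matrix()
    c["M"]=M
    v,u=np.mgrid[0:400,0:640]; z=c["z_map"]
    P=np.stack([(u-c["cx"])/c["fx"]*z,(v-c["cy"])/c["fy"]*z,z],-1)@M.T+np.array(c["eye"])
    P[z<=0]=np.nan; c["P"]=P; return c
E
python3 - <<'E'
from h import *
for n in("scene","top"):
    c=cam(n); cv2.imwrite(f"pics/{n}0.png",c["img"]); np.savez(f"{n}0.npz",P=c["P"],img=c["img"]); print(n,c["eye"],c["orientation"],c["fx"],np.nanmin(c["P"],(0,1)),np.nanmax(c["P"],(0,1)))
print(manip.read_state())
E
```

```text
scene [1112.16090752  734.87021156  819.89516266] [-2.22091634 -0.00727338  2.35769716] 391.2495853137079 [-2451.59208146 -2478.94630311  -771.15889163] [1470.17676134  932.38496823  617.01500955]
top [ 300.58353618   96.2185061  1525.54377935] [-3.00620001 -0.01177406 -1.5443996 ] 505.12639778972067 [ -165.59317929 -1438.84841067  -780.2085385 ] [1521.36883739 1634.45949292  698.17252144]
{'clock': 0.1, 'joints': array([-1.40559869e+00,  3.00394306e-01,  1.52153138e+00,  1.76891790e-05,
        1.32070416e+00, -6.65884829e-02]), 'qd': array([-0.00128597, -0.00154314, -0.00202642, -0.00142   , -0.00017606,
        0.00076071]), 'effort': array([ 1.05426116e-03, -5.32645476e+01, -3.53281689e+01,  7.09385052e-02,
        2.35204009e-02, -5.62017726e-05]), 'eef_pos': array([ 126.3119119 , -535.0507798 ,  204.94947932]), 'eef_rot': array([-3.14055890e+00, -8.61105020e-05,  2.31781691e-01]), 'wrist_force': array([-0.98492426,  0.35147727,  0.35509755]), 'moment': array([ 0.01906771,  0.0111347 , -0.00339333]), 'finger_force': 0.0, 'finger_gap': 94.11209330260007}
```

View pics/scene0.png

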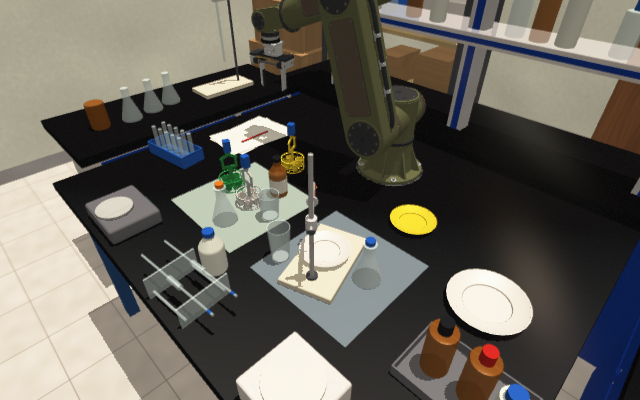

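View pics/top0.png

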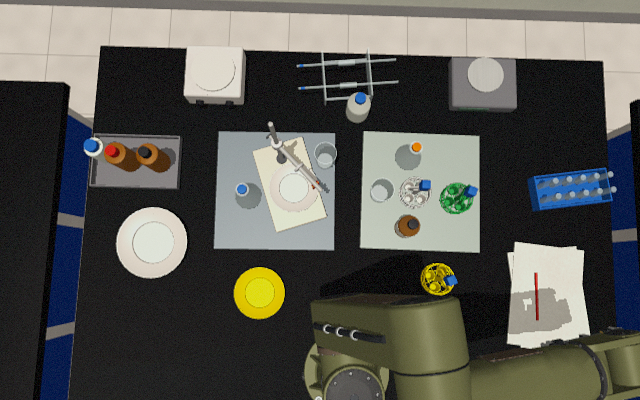

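Candidates in the top view: baskets are white (415,192), green (457,197) and yellow (438,280). I choose the white/steel one. Dishes are small white on the marble (293,187), big white (152,240) and yellow (259,292). I choose the small white one on the marble.

Run:
```python
from h import *
t=np.load("top0.npz");s=np.load("scene0.npz")
a=cv2.resize(t["img"][115:255,225:485],None,fx=3,fy=3,interpolation=cv2.INTER_CUBIC);
b=cv2.resize(s["img"][130:310,190:400],None,fx=3,fy=3,interpolation=cv2.INTER_CUBIC)
cv2.imwrite("pics/tc.png",a);cv2.imwrite("pics/sc.png",b)
P=t["P"];img=t["img"].astype(int)
# tabulate height clusters
H=P[...,2]
m=((H>30)&(P[...,0]>200)).astype(np.uint8);m[:110]=0;m[255:]=0;m[:,:225]=0;m[:,485:]=0
n,l,st,ce=cv2.connectedComponentsWithStats(m)
for i in range(1,n):
    if st[i,4]>15:
        q=P[l==i]; k=q[:,2]>np.nanmax(q[:,2])-12
        print(ce[i].round(),st[i],"top",q[k].mean(0).round(),np.nanmax(q[:,2]).round(),"min",q.min(0).round(),"max",q.max(0).round())
# dish: white on base, rim height
for nm in("top","scene"):
    d=np.load(nm+"0.npz");Q=d["P"];I=d["img"].astype(int)
    blue=(I[...,0]>I[...,2]+60)&(Q[...,2]>120)&(Q[...,2]<200)&(Q[...,0]>200)&(Q[...,0]<800)
    n,l,st,ce=cv2.connectedComponentsWithStats(blue.astype(np.uint8))
    for i in range(1,n):
        if st[i,4]>5: print(nm,"blue",ce[i].round(),st[i,4],np.median(Q[l==i],0).round(),Q[l==i].min(0).round(),Q[l==i].max(0).round())
```

```text
[357. 114.] [347 110  22  10 178] top [752. -17.  97.] 104.0 min [744. -51.  31.] max [768.  14. 104.]
[290. 175.] [ 266  121   57   91 1474] top [620. 209. 400.] 405.0 min [459.  84.  30.] max [646. 241. 405.]
[325. 153.] [314 141  23  27 322] top [622.  77. 116.] 123.0 min [589.  46.  30.] max [654. 109. 123.]
[410. 153.] [398 141  25  26 460] top [ 640. -178.  146.] 151.0 min [ 606. -211.   30.] max [ 673. -144.  151.]
[383. 188.] [370 177  25  25 255] top [527. -93.  91.] 98.0 min [ 492. -124.   30.] max [560. -57.  98.]
[418. 189.] [400 176  33  31 368] top [ 527. -195.  188.] 195.0 min [ 483. -239.   30.] max [ 573. -150.  195.]
[247. 193.] [236 183  24  23 433] top [507. 306. 145.] 153.0 min [474. 270.  30.] max [540. 338. 153.]
[461. 195.] [442 182  36  31 436] top [ 513. -319.  189.] 197.0 min [ 468. -366.   30.] max [ 559. -275.  197.]
[407. 226.] [395 215  25  23 442] top [ 422. -167.  151.] 159.0 min [ 391. -195.   30.] max [ 452. -136.  159.]
top blue [360.  98.] 103 [777. -18. 140.] [762. -33. 127.] [796.  -3. 149.]
top blue [ 90. 145.] 144 [618. 736. 135.] [602. 719. 120.] [637. 754. 143.]
top blue [425. 185.] 100 [ 525. -193.  187.] [ 515. -207.  156.] [ 537. -182.  195.]
top blue [241. 189.] 70 [505. 307. 145.] [494. 296. 131.] [519. 319. 153.]
top blue [470. 191.] 118 [ 510. -316.  187.] [ 499. -333.  139.] [ 525. -306.  197.]
top blue [450. 280.] 104 [ 273. -259.  188.] [ 260. -276.  150.] [ 286. -248.  196.]
scene blue [291. 128.] 86 [ 280. -253.  172.] [ 257. -274.  148.] [ 288. -242.  189.]
scene blue [226. 145.] 94 [ 517. -309.  172.] [ 499. -332.  144.] [ 528. -302.  188.]
scene blue [244. 160.] 118 [ 531. -184.  172.] [ 517. -203.  148.] [ 541. -179.  188.]
scene blue [207. 232.] 114 [781. -11. 138.] [764. -32. 128.] [795.   0. 143.]
scene blue [370. 241.] 80 [509. 312. 143.] [493. 295. 132.] [520. 323. 146.]
scene blue [517. 393.] 302 [618. 736. 134.] [602. 722. 120.] [638. 757. 137.]
```

View pics/tc.png

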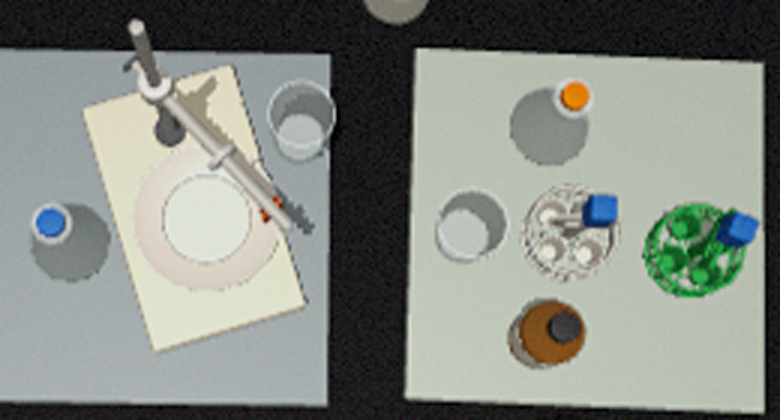

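View pics/sc.png

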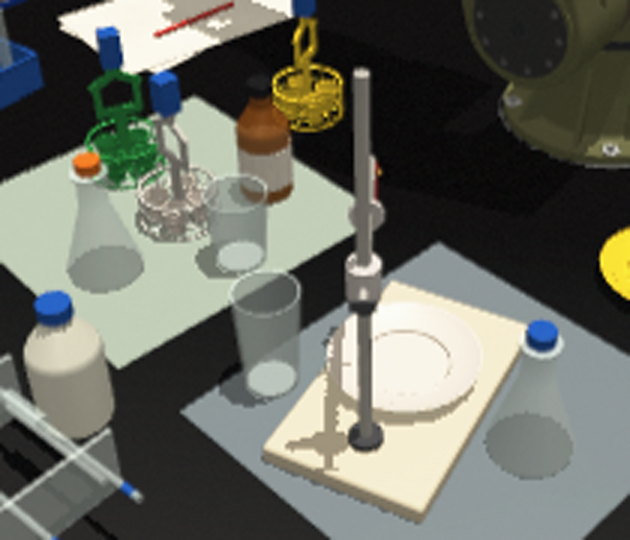

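The crops show the white basket alone with its blue handle (crop 600,210), eye plate roughly along the image horizontal, beaker left, orange flask above and reagent bottle below. The stand arm points down-right in the crop (160,90→300,230), and the dish is at (205,220). So the arm must swing clockwise towards the dish.

Run:
```python
from h import *
from scipy.optimize import least_squares
for nm in("top","scene"):
    d=np.load(nm+"0.npz");P=d["P"];I=d["img"].astype(int)
    reg=(P[...,0]>430)&(P[...,0]<700)&(P[...,1]>50)&(P[...,1]<260)
    H=P[...,2]
    rod=P[reg&(H>240)&(H<395)&(P[...,0]>580)]; print(nm,"rod",len(rod),np.median(rod,0).round(1))
    arm=P[reg&(H>195)&(H<222)]; 
    r=np.median(rod,0)[:2]
    k=np.hypot(*(arm[:,:2]-r).T); a=arm[(k>20)&(k<190)]
    if len(a)>10:
        c=cv2.fitLine(a[:,:2].astype(np.float32),cv2.DIST_HUBER,0,.01,.01).ravel(); print("arm",len(a),c.round(3),np.hypot(*(a[:,:2]-r).T).max(),np.median(a[:,2]))
    w=P[reg&(H>35.5)&(H<46)]
    f=least_squares(lambda p:np.hypot(w[:,0]-p[0],w[:,1]-p[1])-p[2],[520,150,72],loss="soft_l1")
    print("dish",len(w),f.x.round(1),"mean",w.mean(0).round(1))
    # high sat-low dish bounding: full dish 24<H<46
    w=P[reg&(H>27)&(H<46)]; print((w.min(0)),w.max(0))
    w=P[reg|((P[...,0]>430)&(P[...,0]<700)&(P[...,1]>50)&(P[...,1]<280))]; w=w[(w[:,2]>13)&(w[:,2]<50)]
    print("base",[np.round(x) if not np.isscalar(x) else x for x in cv2.minAreaRect(w[:,:2].astype(np.float32))])
    top=P[(I[...,0]>I[...,2]+50)&(H>181)&(H<198)&(abs(P[...,0]-527)<20)&(abs(P[...,1]+192)<20)]
    print("handle top",len(top),top.mean(0).round(1),cv2.minAreaRect(top[:,:2].astype(np.float32)))
    b=P[(abs(P[...,0]-527)<60)&(abs(P[...,1]+192)<60)&(H>70)&(H<140)]
    print("eye plate",len(b),b.mean(0).round(1),cv2.fitLine(b[:,:2].astype(np.float32),cv2.DIST_HUBER,0,.01,.01).ravel().round(3), b.min(0).round(),b.max(0).round())
```

```text
top rod 81 [616.5 206.6 324.8]
arm 313 [  0.707   0.708 570.342 159.447] 169.96402666527493 213.2262597796191
dish 420 [532.2 167.3  69.1] mean [534.  171.3  38.8]
[430.75000558  52.07634742  27.01130122] [674.51946075 258.40372732  45.42534683]
base [array([561., 166.]), array([262., 228.]), 0.03478787839412689]
handle top 78 [ 526.2 -194.6  187.9] ((526.541748046875, -194.55348205566406), (24.180784225463867, 22.457509994506836), 87.8133316040039)
eye plate 55 [ 527.1 -187.8  105.4] [ 3.30000e-02  9.99000e-01  5.26651e+02 -1.88388e+02] [ 525. -227.   77.] [ 532. -166.  140.]
scene rod 298 [623.8 214.2 318. ]
arm 126 [  0.729   0.685 567.    164.018] 175.60482455537291 210.0822879750429
dish 193 [548.9 164.9  83.4] mean [554.3 157.4  37.8]
[455.1463441   65.7301397   27.01311556] [649.83605605 243.67080269  45.81070926]
base [array([561., 173.]), array([215., 260.]), 89.44880676269531]
handle top 40 [ 529.2 -189.7  185.2] ((528.8751831054688, -191.698974609375), (24.542640686035156, 22.071380615234375), 78.37831115722656)
eye plate 111 [ 528.2 -189.8  102.6] [ 2.60000e-02  1.00000e+00  5.28444e+02 -1.90242e+02] [ 523. -223.   72.] [ 532. -160.  139.]
```

Emit:
{"op": "arm_command", "data": {"plan": [[-1, 0, 0, -0.04, 0], [-1, 0, 0, -0.04, 0], [-1, 0.027, -0.0245, 0, 0], [-1, 0.027, -0.0245, 0, 0], [-1, 0.027, -0.0245, 0, 0], [-1, 0.027, -0.0245, 0, 0], [-1, 0.027, -0.0245, 0, 0], [-1, 0.027, -0.0245, 0, 0], [-1, 0.027, -0.0245, 0, 0], [-1, 0.027, -0.0245, 0, 0], [-1, 0.027, -0.0245, 0, 0], [-1, 0.027, -0.0245, 0, 0], [-1, 0.027, -0.0245, 0, 0], [-1, 0.027, -0.0245, 0, 0], [-1, 0.027, -0.0245, 0, 0], [-1, 0.027, -0.0245, 0, 0], [-1, 0.027, -0.0245, 0, 0], [-1, 0.027, -0.0245, 0, 0]]}}

```text
clock: 2.35
eef_pos: [457.2, -53.4, 285.2]
eef_rot: [-3.141, 0.0, 0.232]
wrist_force: [-0.4, -0.1, -0.3]
finger_gap: 0.5
finger_force: 0.0
```

Run:
```python
from h import *
c=cam("wrist"); cv2.imwrite("pics/w1.png",c["img"]); np.savez("w1.npz",P=c["P"],img=c["img"]); print(c["eye"],c["orientation"]); print(manip.read_state()["eef_pos"])
P=c["P"]
# dish outline from the stored top image
d=np.load("top0.npz");Q=d["P"];I=d["img"]
t=cam("top")
# nice: rim points = Z 34..44 radial outermost
w=Q[(abs(Q[...,0]-525)<110)&(abs(Q[...,1]-165)<110)&(Q[...,2]>25)&(Q[...,2]<44)]
g=np.zeros((300,300),np.uint8); ij=np.round(w[:,:2]-[375,15]).astype(int); g[ij[:,0].clip(0,299),ij[:,1].clip(0,299)]=255
cv2.imwrite("pics/g.png",cv2.resize(g,None,fx=2,fy=2))
from scipy.optimize import least_squares
for nm,X in(("top",Q),("wrist",P)):
    w=X[(abs(X[...,0]-525)<110)&(abs(X[...,1]-165)<110)&(X[...,2]>33)&(X[...,2]<43)]
    best=None
    for cx in range(490,560,2):
        for cy in range(130,200,2):
            r=np.hypot(w[:,0]-cx,w[:,1]-cy); s=((r>66)&(r<76)).sum()-2*((r>77)).sum()
            if best is None or s>best[0]: best=(s,cx,cy)
    print(nm,len(w),best)
```

```text
[527.77629978 -36.87716302 464.83269439] [ 2.88680875e+00 -8.57599151e-04 -1.33842154e+00]
[458.61049328 -51.00556661 285.01114068]
top 615 (np.int64(259), 532, 168)
wrist 2705 (np.int64(1514), 530, 170)
```

View pics/w1.png

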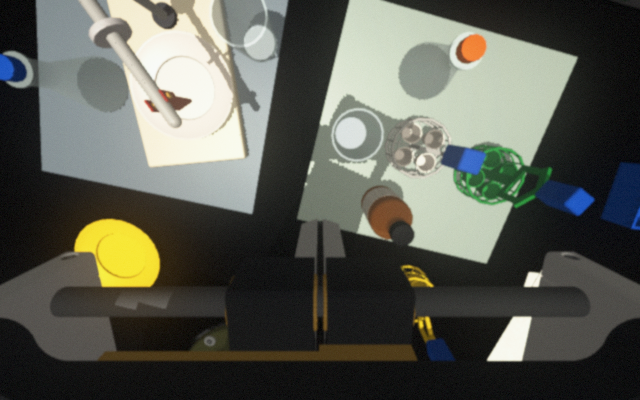

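The wrist view shows the arm from the collar (105,30) to the tip (178,122) with the red latch, and the dish at (180,85). The basket handle is at (465,160). The dish lies at about (531,169), so the arm's target yaw is about 0.43.

Emit:
{"op": "arm_command", "data": {"plan": [[-1, 0, 0, 0, -0.102], [-1, 0, 0, 0, -0.102], [-1, 0.0303, -0.0178, 0, 0], [-1, 0.0303, -0.0178, 0, 0], [-1, 0.0303, -0.0178, 0, 0], [-1, 0.0303, -0.0178, 0, 0], [-1, 0, 0, 0, 0], [-1, 0, 0, 0.03, 0], [-1, 0, 0, 0.03, 0], [-1, 0, 0, 0.029, 0], [-1, 0, 0, 0, 0]]}}

```text
clock: 3.82
eef_pos: [535.4, 60.2, 195.0]
eef_rot: [-3.14, 0.003, 0.435]
wrist_force: [0.2, 0.6, 1.0]
finger_gap: 0.7
finger_force: 0.0
```

Run:
```python
from h import *
d=np.load("w1.npz");P=d["P"];H=P[...,2]
a=P[(H>203)&(H<222)&(abs(P[...,0]-560)<90)&(abs(P[...,1]-150)<90)]
l=cv2.fitLine(a[:,:2].astype(np.float32),cv2.DIST_HUBER,0,.01,.01).ravel();u=l[:2]*np.sign(l[0]);n=np.array([-u[1],u[0]])
print("arm",len(a),l.round(3),"rod(620,210.5) offset",((np.array([620,210.5])-l[2:])@n).round(1),"tip s",((a[:,:2]-[620,210.5])@u).min())
```

```text
arm 2746 [  0.713   0.701 538.571 125.685] rod(620,210.5) offset 3.4 tip s -175.446750712606
```

Emit:
{"op": "arm_command", "data": {"plan": [[-1, -0.002, -0.0083, 0, 0], [-1, -0.002, -0.0083, 0, 0], [-1, -0.002, -0.0083, 0, 0], [-1, -0.002, -0.0083, 0, 0], [-1, -0.002, -0.0083, 0, 0], [-1, -0.002, -0.0083, 0, 0], [-1, -0.002, -0.0083, 0, 0], [-1, -0.002, -0.0083, 0, 0], [-1, -0.002, -0.0083, 0, 0], [-1, 0, 0, 0, 0]]}}

```text
clock: 5.08
eef_pos: [488.3, 121.8, 196.4]
eef_rot: [-3.141, 0.0, 0.437]
wrist_force: [0.3, 0.5, -0.3]
finger_gap: 0.6
finger_force: 0.0
```

```bash
cat >> h.py <<'E'
def arm(P):
    H=P[...,2];rel=P[...,:2]-[621,209];r=np.hypot(rel[...,0],rel[...,1])
    m=(H>204)&(H<217)&(r>25)&(r<176)&(rel[...,0]<0)
    a=P[m]
    if len(a)<20: return len(a)
    from scipy.stats import mode
    th=np.arctan2(-(a[:,1]-209),-(a[:,0]-621)); t=np.median(th); a=a[abs(th-t)<.15]
    l=cv2.fitLine(a[:,:2].astype(np.float32),cv2.DIST_HUBER,0,.01,.01).ravel();u=l[:2]*np.sign(l[0]);n=np.array([-u[1],u[0]])
    return len(a),"heading",np.arctan2(u[1],u[0]).round(3),"median",t.round(3),"rod off",((np.array([621,209])-l[2:])@n).round(1),"pt",l[2:].round(1),"dish off line",((np.array([531,169])-l[2:])@n).round(1)
E
python3 - <<'E'
from h import *
for n in("wrist","top","scene"): print(n,arm(cam(n)["P"]))
print(manip.read_state()["eef_pos"])
E
```

```text
wrist (5090, 'heading', np.float32(0.466), 'median', np.float64(0.462), 'rod off', np.float64(-0.3), 'pt', array([540.9, 169.1], dtype=float32), 'dish off line', np.float64(4.4))
top (41, 'heading', np.float32(0.496), 'median', np.float64(0.498), 'rod off', np.float64(0.1), 'pt', array([583.8, 188.8], dtype=float32), 'dish off line', np.float64(7.7))
scene (202, 'heading', np.float32(0.489), 'median', np.float64(0.448), 'rod off', np.float64(-4.8), 'pt', array([530.6, 166.4], dtype=float32), 'dish off line', np.float64(2.1))
[488.63484696 121.29804921 196.36341273]
```

Run:
```python
from h import *
for nm in("wrist","top","scene"):
    c=cam(nm);X=c["P"]
    if nm=="wrist": cv2.imwrite("pics/w2.png",c["img"])
    for lo,hi in((33,43),(27,43)):
        w=X[(abs(X[...,0]-525)<110)&(abs(X[...,1]-165)<110)&(X[...,2]>lo)&(X[...,2]<hi)]
        r=None
        S={}
        for cx in range(505,556):
            for cy in range(145,196):
                r=np.hypot(w[:,0]-cx,w[:,1]-cy); S[cx,cy]=((r<75)).sum()-2*(r>77).sum()+((r>66)&(r<75)).sum()
        m=max(S.values()); k=np.array([p for p in S if S[p]>m-.01*abs(m)-2]); print(nm,lo,len(w),m,k.mean(0),k.std(0))
```

```text
wrist 33 3788 5834 [530.8 170.6] [0.74833148 0.48989795]
wrist 27 7587 8263 [530.875 170.125] [0.78062475 0.78062475]
top 33 107 156 [530.5        168.16666667] [0.95742711 0.68718427]
top 27 191 89 [554.  193.5] [0.70710678 1.11803399]
scene 33 345 514 [530.16666667 170.66666667] [0.68718427 0.74535599]
scene 27 874 958 [530.22222222 171.11111111] [0.7856742  0.99380799]
```

View pics/w2.png

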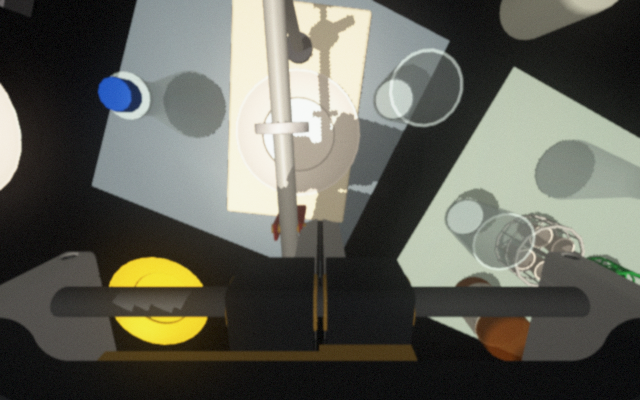

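The wrist view shows the arm over the dish with the finger in contact. The dish centre (300,130) is slightly off the arm line, so I push about 10 mm more.

Emit:
{"op": "arm_command", "data": {"plan": [[-1, 0, -0.0033, 0, 0], [-1, 0, -0.0033, 0, 0], [-1, 0, -0.0033, 0, 0], [-1, 0, 0, 0, 0], [-1, 0, 0, 0, 0]]}}

```text
clock: 6.0
eef_pos: [484.6, 130.4, 196.5]
eef_rot: [-3.141, -0.0, 0.436]
wrist_force: [-0.5, 0.6, -0.1]
finger_gap: 0.7
finger_force: 0.0
```

```bash
sed -i 's/\[531,169\]/[530.6,170.3]/' h.py
python3 - <<'E'
from h import *
for n in("wrist","scene"): print(n,arm(cam(n)["P"]))
print(manip.read_state()["eef_pos"])
E
```

```text
wrist (5027, 'heading', np.float32(0.409), 'median', np.float64(0.403), 'rod off', np.float64(-0.4), 'pt', array([538.8, 173.8], dtype=float32), 'dish off line', np.float64(0.0))
scene (208, 'heading', np.float32(0.427), 'median', np.float64(0.379), 'rod off', np.float64(-5.0), 'pt', array([530.4, 173.3], dtype=float32), 'dish off line', np.float64(-2.8))
[484.57770495 130.35406583 196.48849865]
```

Emit:
{"op": "arm_command", "data": {"plan": [[-1, 0, 0.02, 0, 0], [-1, 0, 0.02, 0, 0], [-1, 0, 0, -0.032, 0], [-1, 0, 0, -0.032, 0], [0.4, 0, 0, 0, 0.0932], [0.4, 0, 0, 0, 0.0932], [0.4, 0, 0, 0, 0.0932], [0.4, 0, 0, 0, 0.0932], [0.4, 0, 0, 0, 0.0932], [0.4, 0.0043, 0.0358, 0, 0], [0.4, 0.0043, 0.0358, 0, 0], [0.4, 0.0043, 0.0358, 0, 0], [0.4, 0.0043, 0.0358, 0, 0], [0.4, 0.0043, 0.0358, 0, 0], [0.4, 0.0043, 0.0358, 0, 0], [0.4, 0.0043, 0.0358, 0, 0], [0.4, 0.0043, 0.0358, 0, 0], [0.4, 0, 0, 0, 0]]}}

```text
clock: 8.35
eef_pos: [527.0, -195.1, 260.0]
eef_rot: [-3.141, 0.001, -0.033]
wrist_force: [-0.7, 0.2, 0.0]
finger_gap: 65.7
finger_force: 0.0
```

Run:
```python
from h import *
s=manip.read_state();print(s["eef_pos"],s["eef_rot"],s["finger_gap"])
c=cam("wrist");cv2.imwrite("pics/w3.png",c["img"]);P=c["P"];H=P[...,2];I=c["img"].astype(int)
b=(I[...,0]>I[...,2]+40)&(abs(P[...,0]-527)<35)&(abs(P[...,1]+193)<35)
for lo,hi in((183,194),(140,180)):
    q=P[b&(H>lo)&(H<hi)]
    if len(q)>5: print(len(q),q.mean(0).round(1),q.min(0).round(1),q.max(0).round(1),cv2.minAreaRect(q[:,:2].astype(np.float32)))
b=P[(abs(P[...,0]-527)<60)&(abs(P[...,1]+192)<60)&(H>70)&(H<138)]
if len(b): print("plate",len(b),cv2.fitLine(b[:,:2].astype(np.float32),cv2.DIST_HUBER,0,.01,.01).ravel().round(3))
```

```text
[ 526.9656216  -195.07282854  259.98343656] [-3.14140850e+00  5.14997530e-04 -3.28180927e-02] 65.69905466965665
561 [ 528.5 -194.5  188. ] [ 516.5 -205.6  184.3] [ 539.6 -183.1  190.3] ((528.0487060546875, -194.36512756347656), (22.071443557739258, 23.03306007385254), 88.6961898803711)
9 [ 539.3 -199.1  173.5] [ 539.  -204.   163.1] [ 539.7 -190.3  179.2] ((539.4176025390625, -197.17381286621094), (13.707673072814941, 0.5449426174163818), 88.87240600585938)
plate 368 [ 4.90000e-02  9.99000e-01  5.29342e+02 -1.98716e+02]
```

View pics/w3.png

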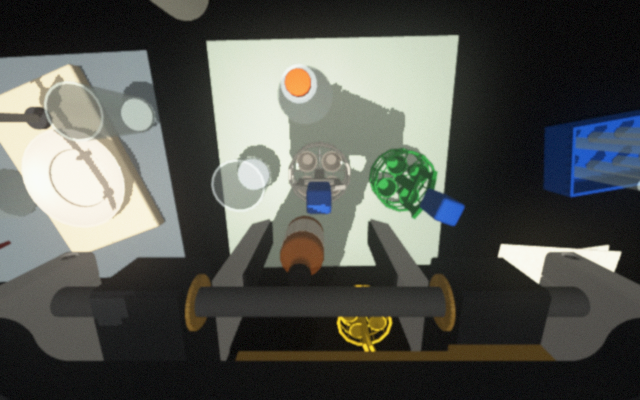

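The white basket's blue handle (318,197) is centred between the fingers, so I descend and grip.

Emit:
{"op": "arm_command", "data": {"plan": [[0.4, 0.001, -0.001, 0.022, 0], [0.4, 0, 0, 0.022, 0], [0.4, 0, 0, 0.022, 0], [0.4, 0, 0, 0.022, 0], [0.4, 0, 0, 0.021, 0], [0.4, 0, 0, 0, 0], [-1, 0, 0, 0, 0], [-1, 0, 0, 0, 0], [-1, 0, 0, 0, 0], [-1, 0, 0, 0, 0], [-1, 0, 0, 0, 0], [-1, 0, 0, 0, 0]], "newtons": 35}}

```text
clock: 9.9
eef_pos: [528.2, -192.5, 151.5]
eef_rot: [3.141, -0.0, -0.03]
wrist_force: [0.2, -1.3, 0.0]
finger_gap: 23.6
finger_force: 35.0
```

Emit:
{"op": "arm_command", "data": {"plan": [[-1, 0, 0, -0.012, 0], [-1, 0, 0, -0.023, 0], [-1, 0, 0, -0.023, 0], [-1, 0, 0, -0.023, 0], [-1, 0, 0, -0.023, 0], [-1, 0, 0, -0.023, 0], [-1, 0, 0, -0.023, 0], [-1, 0, 0, -0.023, 0], [-1, -0.0146, -0.0298, 0, 0], [-1, -0.0146, -0.0298, 0, 0], [-1, -0.0146, -0.0298, 0, 0], [-1, -0.0146, -0.0298, 0, 0], [-1, -0.0146, -0.0298, 0, 0], [-1, -0.0146, -0.0298, 0, 0], [-1, -0.0146, -0.0298, 0, 0], [-1, -0.0146, -0.0298, 0, 0], [-1, -0.0146, -0.0298, 0, 0], [-1, -0.0146, -0.0298, 0, 0]]}}

```text
clock: 12.15
eef_pos: [390.4, 110.9, 324.9]
eef_rot: [-3.141, -0.0, -0.03]
wrist_force: [-0.7, -0.0, -5.0]
finger_gap: 23.9
finger_force: 35.0
```

Emit:
{"op": "arm_command", "data": {"plan": [[-1, 0, 0, 0, -0.073], [-1, 0, 0, 0, -0.073], [-1, 0, 0, 0, -0.073], [-1, 0, 0, 0, -0.073], [-1, 0, 0, 0, -0.073], [-1, 0, 0, 0, -0.072], [-1, 0, 0, 0, 0]]}}

```text
clock: 13.02
eef_pos: [391.0, 110.0, 324.8]
eef_rot: [-3.141, -0.0, 0.406]
wrist_force: [-0.3, -0.5, -4.3]
finger_gap: 24.0
finger_force: 35.0
```

Run:
```python
from h import *
s=manip.read_state();print(s["eef_pos"],s["eef_rot"],s["finger_gap"],s["wrist_force"])
for n in("scene","top"):
    c=cam(n);P=c["P"];print(n,arm(P))
    I=c["img"].astype(int);H=P[...,2]
    e=s["eef_pos"]
    m=(I[...,0]>I[...,2]+40)&(abs(P[...,0]-e[0])<40)&(abs(P[...,1]-e[1])<40)&(H>e[2]-30)&(H<e[2]+60)
    if m.sum(): print("handle",m.sum(),P[m].mean(0).round(1),P[m].min(0).round(),P[m].max(0).round())
    q=P[(abs(P[...,0]-e[0])<60)&(abs(P[...,1]-e[1])<60)&(H>100)&(H<e[2]-25)]
    if len(q): print("basket",len(q),q.min(0).round(),q.max(0).round())
    if n=="scene": cv2.imwrite("pics/s4.png",cv2.resize(c["img"][60:310,200:480],None,fx=2.5,fy=2.5))
```

```text
[390.96586415 109.96916447 324.80974258] [-3.14143341e+00 -7.36080513e-06  4.06419570e-01] 24.034251226609673 [-0.31130279 -0.52072455 -4.29288851]
scene (188, 'heading', np.float32(0.412), 'median', np.float64(0.37), 'rod off', np.float64(-4.3), 'pt', array([529.8, 173.8], dtype=float32), 'dish off line', np.float64(-3.5))
handle 142 [398.2 114.3 343.9] [380.  96. 319.] [406. 126. 362.]
basket 825 [344.  64. 172.] [436. 156. 300.]
top (203, 'heading', np.float32(0.418), 'median', np.float64(0.415), 'rod off', np.float64(-0.4), 'pt', array([535.1, 171.2], dtype=float32), 'dish off line', np.float64(1.0))
basket 166 [345.  63. 168.] [385. 137. 226.]
```

View pics/s4.png

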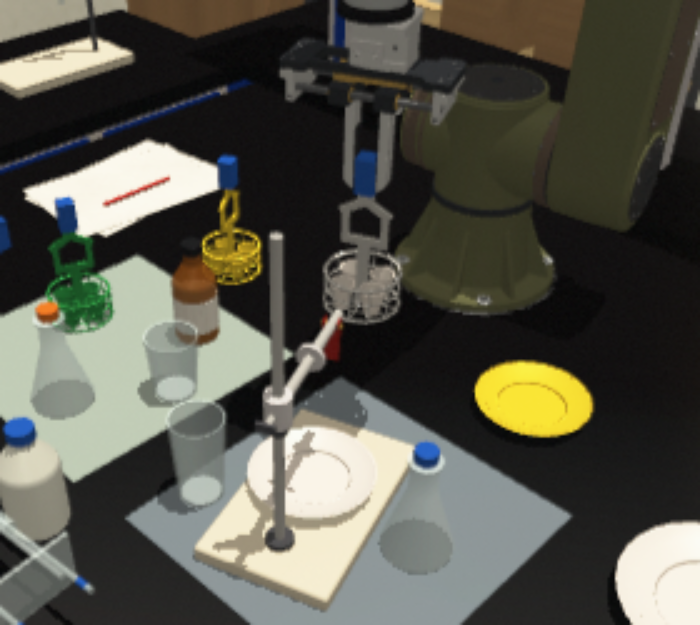

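Emit:
{"op": "arm_command", "data": {"plan": [[-1, 0, 0, 0.02, 0], [-1, 0, 0, 0.02, 0], [-1, 0, 0, 0.02, 0], [-1, 0, 0, 0.018, 0], [-1, 0, 0, 0, 0], [-1, 0.01, 0, 0, 0], [-1, 0.01, 0, 0, 0], [-1, 0.01, 0, 0, 0], [-1, 0.01, 0, 0, 0], [-1, 0.01, 0, 0, 0], [-1, 0.01, 0, 0, 0], [-1, 0.01, 0, 0, 0], [-1, 0.01, 0, 0, 0], [-1, 0, 0, 0, 0]]}}

```text
clock: 14.88
eef_pos: [465.1, 141.8, 246.2]
eef_rot: [-3.142, 0.0, 0.407]
wrist_force: [0.3, -0.5, -4.6]
finger_gap: 23.4
finger_force: 35.0
```

Run:
```python
from h import *
s=manip.read_state();print(s["eef_pos"],s["eef_rot"],s["wrist_force"],s["moment"])
for n in("scene","wrist","top"):
    c=cam(n);print(n,arm(c["P"]))
    if n=="scene": cv2.imwrite("pics/s5.png",cv2.resize(c["img"][110:290,250:400],None,fx=3.3,fy=3.3))
```

```text
[465.12314469 141.78757795 246.23878855] [-3.14150773e+00  3.54334420e-04  4.06895624e-01] [ 0.2874005  -0.48534057 -4.5654399 ] [ 0.10032736 -0.16039087 -0.0505877 ]
scene (212, 'heading', np.float32(0.39), 'median', np.float64(0.368), 'rod off', np.float64(-2.4), 'pt', array([528.4, 173.5], dtype=float32), 'dish off line', np.float64(-3.8))
wrist (3301, 'heading', np.float32(0.411), 'median', np.float64(0.399), 'rod off', np.float64(-1.1), 'pt', array([535.9, 173. ], dtype=float32), 'dish off line', np.float64(-0.4))
top (63, 'heading', np.float32(0.435), 'median', np.float64(0.421), 'rod off', np.float64(-0.6), 'pt', array([577.4, 189.4], dtype=float32), 'dish off line', np.float64(2.4))
```

View pics/s5.png

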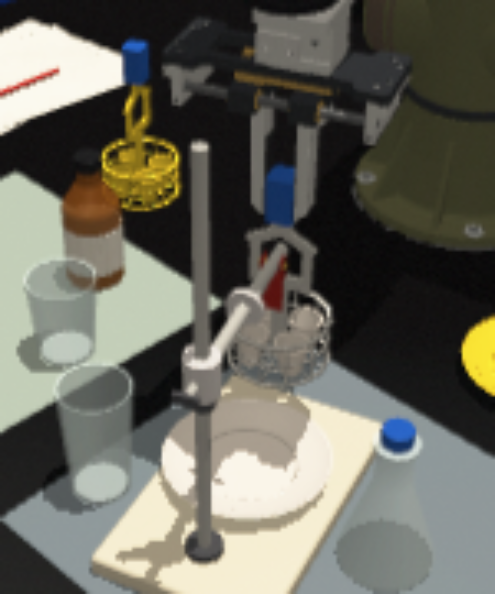

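The tip is through the eye, centred, with the red latch just inside it (270,275). I carry on to the seat.

Emit:
{"op": "arm_command", "data": {"plan": [[-1, 0.008, 0, 0, 0], [-1, 0.008, 0, 0, 0], [-1, 0.008, 0, 0, 0], [-1, 0.008, 0, 0, 0], [-1, 0.008, 0, 0, 0], [-1, 0.008, 0, 0, 0], [-1, 0.008, 0, 0, 0], [-1, 0.008, 0, 0, 0], [-1, 0.006, 0, 0, 0], [-1, 0, 0, 0, 0], [-1, 0, 0, 0, 0]]}}

```text
clock: 16.4
eef_pos: [528.9, 169.2, 246.5]
eef_rot: [-3.142, 0.0, 0.407]
wrist_force: [0.3, 0.1, -4.8]
finger_gap: 23.9
finger_force: 35.0
```

```bash
cat > look.py <<'E'
from h import *
import sys
s=manip.read_state();print(s["eef_pos"],s["eef_rot"],s["wrist_force"],s["moment"],"r",np.hypot(*(s["eef_pos"][:2]-[621,209])))
for n in("scene","wrist","top"):
    c=cam(n);P=c["P"];print(n,arm(P));I=c["img"].astype(int)
    red=(I[...,2]>90)&(I[...,2]>2.2*I[...,1])&(I[...,2]>2.2*I[...,0])&(abs(P[...,0]-500)<60)&(abs(P[...,1]-160)<60)&(P[...,2]>140)
    if red.sum():
        q=P[red]; print(" red",len(q),"z",np.percentile(q[:,2],[2,50,98]).round(),"r",np.percentile(np.hypot(q[:,0]-621,q[:,1]-209),[2,50,98]).round())
    cv2.imwrite(f"pics/{n}_{sys.argv[1]}.png",c["img"])
    if n=="scene": cv2.imwrite(f"pics/sc_{sys.argv[1]}.png",cv2.resize(c["img"][110:290,250:400],None,fx=3.3,fy=3.3))
E
python3 look.py 6
```

```text
[528.87208597 169.24760266 246.45017621] [-3.14157222e+00  1.44559916e-04  4.06805322e-01] [ 0.33780055  0.06886356 -4.79045055] [-0.01841773 -0.03264661  0.00486636] r 100.3384554259012
scene (150, 'heading', np.float32(0.39), 'median', np.float64(0.354), 'rod off', np.float64(-3.3), 'pt', array([538.8, 178.8], dtype=float32), 'dish off line', np.float64(-4.8))
 red 7 z [170. 198. 212.] r [144. 147. 149.]
wrist (1461, 'heading', np.float32(0.406), 'median', np.float64(0.392), 'rod off', np.float64(-1.0), 'pt', array([556.7, 182.4], dtype=float32), 'dish off line', np.float64(-0.8))
 red 1 z [215. 215. 215.] r [155. 155. 155.]
top 5
```

The latch reads vertical at r≈147, so it is shut. I lower and check the weight transfer.

Emit:
{"op": "arm_command", "data": {"plan": [[-1, 0, 0, 0.003, 0], [-1, 0, 0, 0.003, 0], [-1, 0, 0, 0.002, 0], [-1, 0, 0, 0, 0], [-1, 0, 0, 0, 0]]}}

```text
clock: 17.18
eef_pos: [529.0, 169.4, 238.6]
eef_rot: [-3.141, -0.0, 0.407]
wrist_force: [-1.3, 0.0, -1.9]
finger_gap: 23.7
finger_force: 35.0
```

```bash
python3 look.py 7
```

```text
[528.95949519 169.35783978 238.55209738] [-3.14147885e+00 -4.38780404e-05  4.06831143e-01] [-1.30921122  0.03393142 -1.86599689] [ 0.10008957  0.30165227 -0.02183624] r 100.21454681064515
scene (150, 'heading', np.float32(0.356), 'median', np.float64(0.343), 'rod off', np.float64(-1.7), 'pt', array([543.9, 182.1], dtype=float32), 'dish off line', np.float64(-6.4))
 red 4 z [182. 191. 201.] r [145. 147. 148.]
wrist (1570, 'heading', np.float32(0.405), 'median', np.float64(0.389), 'rod off', np.float64(-0.9), 'pt', array([557.7, 182.9], dtype=float32), 'dish off line', np.float64(-0.9))
 red 24 z [214. 215. 216.] r [148. 151. 154.]
top 3
```

View pics/sc_7.png

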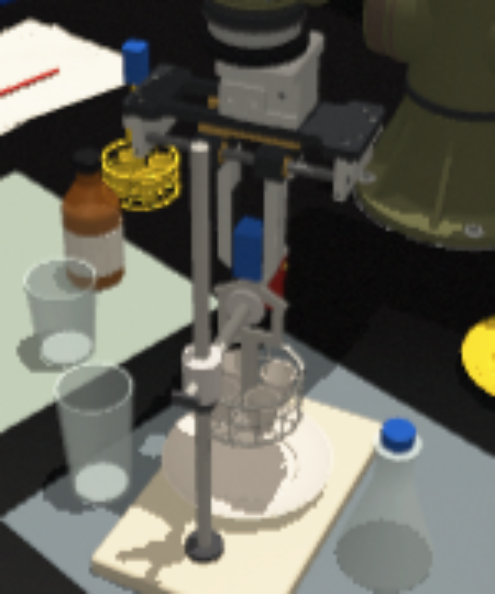

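Half the weight is already taken by the arm. I lower the last millimetre, open gently and go straight up.

Emit:
{"op": "arm_command", "data": {"plan": [[-1, 0, 0, 0.001, 0], [-1, 0, 0, 0, 0], [-0.3, 0, 0, 0, 0], [-0.3, 0, 0, 0, 0], [-0.1, 0, 0, 0, 0], [-0.1, 0, 0, 0, 0], [-0.1, 0, 0, 0, 0]]}}

```text
clock: 18.2
eef_pos: [529.0, 169.3, 237.4]
eef_rot: [3.142, 0.0, 0.407]
wrist_force: [-1.3, 0.0, -0.2]
finger_gap: 42.4
finger_force: 0.0
```

Emit:
{"op": "arm_command", "data": {"plan": [[-0.1, 0, 0, -0.008, 0], [-0.1, 0, 0, -0.015, 0], [-0.1, 0, 0, -0.025, 0], [-0.1, 0, 0, -0.03, 0], [-0.1, 0, 0, -0.03, 0], [-0.1, 0, 0, -0.03, 0], [-0.1, -0.03, 0, 0, 0], [-0.1, -0.04, 0, 0, 0], [-0.1, -0.04, 0, 0, 0], [-0.1, -0.04, 0, 0, 0], [-0.1, 0, 0, 0, 0], [-0.1, 0, 0, 0, 0], [-0.1, 0, 0, 0, 0], [-0.1, 0, 0, 0, 0]]}}

```text
clock: 19.95
eef_pos: [391.6, 110.1, 375.1]
eef_rot: [-3.141, 0.001, 0.407]
wrist_force: [-0.5, 0.1, -1.0]
finger_gap: 42.1
finger_force: 0.0
```

```bash
python3 look.py 8
python3 - <<'E'
from h import *
for k in range(2):
    for n in("scene","wrist"):
        c=cam(n);P=c["P"];I=c["img"].astype(int);H=P[...,2]
        m=(I[...,0]>I[...,2]+40)&(abs(P[...,0]-530)<40)&(abs(P[...,1]-170)<40)&(H>220)
        print(n,m.sum(),P[m].mean(0).round(1),P[m].min(0).round(),P[m].max(0).round()) if m.sum() else 0
        q=P[(abs(P[...,0]-530)<70)&(abs(P[...,1]-170)<70)&(H>85)&(H<135)]; print(" cage",len(q),q.min(0).round(),q.max(0).round())
a=cv2.imread("pics/sc_8.png");b=cv2.resize(cv2.imread("pics/wrist_8.png")[0:230,150:430],None,fx=1.05,fy=1.05)
h=max(a.shape[0],b.shape[0]);f=np.zeros((h,a.shape[1]+b.shape[1],3),np.uint8);f[:a.shape[0],:a.shape[1]]=a;f[:b.shape[0],a.shape[1]:]=b
print(f.shape);cv2.imwrite("pics/f8.png",f[:600])
E
```

```text
[391.63801512 110.10875918 375.14981974] [-3.14139168e+00  9.02993841e-04  4.06934888e-01] [-0.51244756  0.06071309 -0.96532054] [ 0.06436453  0.02143413 -0.03088804] r 249.77269190086662
scene (173, 'heading', np.float32(0.401), 'median', np.float64(0.353), 'rod off', np.float64(-4.4), 'pt', array([552.6, 184.8], dtype=float32), 'dish off line', np.float64(-4.7))
 red 4 z [182. 195. 212.] r [146. 149. 150.]
wrist (936, 'heading', np.float32(0.418), 'median', np.float64(0.397), 'rod off', np.float64(-2.3), 'pt', array([511.9, 163. ], dtype=float32), 'dish off line', np.float64(-1.0))
top (136, 'heading', np.float32(0.43), 'median', np.float64(0.41), 'rod off', np.float64(-1.5), 'pt', array([541.6, 174.2], dtype=float32), 'dish off line', np.float64(1.0))
 red 1 z [212. 212. 212.] r [148. 148. 148.]
scene 190 [534.2 173.1 258.2] [516. 154. 232.] [544. 184. 276.]
 cage 577 [481. 128.  85.] [571. 220. 134.]
wrist 712 [527.9 166.3 274.6] [514. 153. 268.] [542. 180. 277.]
 cage 1565 [481. 100.  85.] [600. 218. 135.]
scene 188 [533.9 172.8 258.1] [514. 155. 232.] [544. 184. 276.]
 cage 587 [479. 102.  85.] [600. 219. 135.]
wrist 708 [527.9 166.3 274.6] [514. 153. 269.] [542. 180. 277.]
 cage 1572 [481. 100.  87.] [600. 218. 135.]
(594, 789, 3)
```

View pics/f8.png

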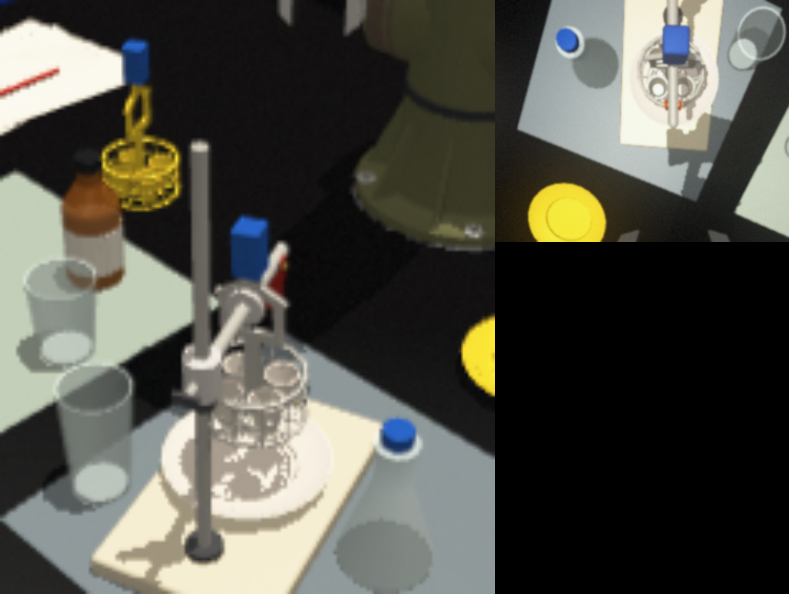

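The basket hangs over the dish and is still. The latch stands vertical behind the eye at r≈148, and the dish and glassware have not moved.

```bash
python3 -c "
from cell import ticket; print(ticket.sign_off())"
```

```text
the job is handed in; nothing more can be done
None
```

The basket hangs still and upright on the stand's arm, within about 5 mm of the dish centre with the latch shut behind it; the job is handed in at about 20 s on the robot's clock, with the dish and glassware apparently undisturbed.

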